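# Weigh the specimen jar that stands behind the reagents

### The arm

A 7-joint arm with a two-finger parallel gripper is mounted at the origin on the work surface. World frame = base frame: x ahead of the robot, y to its left, z up, the work surface at z = 0. Lengths are in m, angles in degrees, forces in N, time in s.
With the tool pointing down it reaches from about 0.425 to 0.875 m from the base axis. Payload 4.7 kg.
Tool frame: the origin (TCP) lies at the very end of the fingers, on their centre line; the grasp point (between the pads) lies 19 mm behind it; z points along the fingers, y is the line along which they close (so a half turn about z gives the same grasp; the last joint's range is limited). The gripper opens to 87 mm and grips with 3 to 60 N. Pads are 19 mm wide; open, the fingers measure 117 mm over their backs; the gripper's body (75 mm by 190 mm) begins 51 mm behind the grasp point.
Start: joints at [68.818, 18.392, -4.016, 83.108, 1.295, 78.541, -3.26], TCP at [0.243, -0.603, 0.223] pointing down, gripper open.
Joint ranges: [-163.93, 163.93], [-17.29, 119.83], [-79.2, 71.16], [3.27, 140.29], [-89.18, 269.18], [5.43, 117.66], [-154.24, 154.24]. Speed limits (degrees/s): [147.25, 147.25, 180, 180, 180, 180, 180].

### API

Orientations are given as [roll, pitch, yaw] about the fixed x, y, z axes, in that order (R = Rz(yaw) Ry(pitch) Rx(roll)).
In Python, from cell import get_obs, eyes, env gives the robot as it stands.
- The arm moves only by the tool servo_tool, never from a script. Its argument "series" is a list that holds one entry, the list of rows, each a list of 7 numbers: the shift along the tool's x, y, z in units of 300 mm (1.0 is 300 mm), then the turn, a rotation vector about the tool's x, y, z in units of pi rad (1.0 is pi rad), then the opening, from 0 (shut) to 1 (fully open). In form: [[[tx, ty, tz, wx, wy, wz, gripper], ...]]. A call has 1 to 12 rows; each row is the pose to reach, as a shift and turn from the pose commanded when the call began, along the tool's axes at that moment, turning the shorter way round; what a row does not reach only later rows make up. A row lasts 1/12 s, in which the tool goes at most 41.7 mm and 7.16 degrees, less where a joint would pass 70% of its speed; a pose out of reach is approached as far as the arm can. A call with a number of a shift or a turn outside -1 to 1 is refused whole. A call with a gripper value outside its range is refused whole. The fingers move at their own pace and stop on an object; "grip_force" is the grip in N (left out, the last holds). Time passes only in rows, so rows that repeat a pose let the fingers close. It gives the time, the measured TCP pose, the force, the opening and the grip force at its end, in the units of the state.
- get_obs(): the state, without advancing time (a new reading comes with each control period).
- eyes.read_camera(name): name is "side" or "top"; returns a dict with "frame" (400x640x3 uint8, red, green, blue), "depth" (400x640 float32, m along the optical axis (not along the pixel's ray), 0 where there is no reading), "fx", "fy", "cx", "cy" (pixels), "origin" and "rotation" of the camera in the world. Camera axes: x right, y down, z forward; pixel columns grow to the right and rows downward; lengths in m; the calibration is good to about 2 mm. A picture is of the moment at which its call begins.
- env.sign_off(): hands the job in; it is judged then, once.
The state is a dict: "time_s": time; "qpos": joint angles; "joint_velocities": joint speeds; "effort": joint torques, N m; "tool_pos": TCP position; "tool_rot": TCP orientation; "force": force on the tool from outside, world axes, zero at the start; "wrist_torque": the same for the moment, N m; "grip_width": finger opening in m; "grasp_force": force on a finger pad.
Only numpy, scipy, OpenCV 4.12 (cv2) and the standard library are available. Lean on these libraries where they do the work, as an engineer would, in place of code of your own. Each camera call takes 0.05 s, during which the arm holds its last target. There are 200 camera calls.

### The job

Clear the three tall containers (round bottle, square bottle, canister) off the reagent station and stand them upright in the side tray; only then fetch the squat specimen jar from behind them and set it down in the middle of the balance pan. With the jar on the pan, put each of the three containers back upright on the very ring of the station where it stood at the start. Set everything down, never drop or topple it, and leave the little cover-slip box and the dish on the station where they are.

Things in the scene. Friction and masses are not known exactly. Their poses are not given: they have to be found in the camera images.
- round_bottle_mid (a point): Round amber glass bottle with paper band, sloping shoulder and narrow black cap; body 52 mm diameter up to 80 mm height, 115 mm tall in all, about 0.25 kg, loose. Point on its axis half-way up (57.5 mm above its underside); z up. Stands at the start on one of the station's front, left or right rings.
- square_bottle_mid (a point): Square white plastic bottle with round neck and grey cap; body 48 x 48 mm up to 85 mm height, 115 mm tall in all, about 0.22 kg, loose. Point on its axis half-way up (57.5 mm above its underside); x and y are square to its flat sides, z up; its sides are nearly parallel to the station's edges. Stands on one of the station's front, left or right rings.
- canister_mid (a point): Round plain steel canister, 54 mm diameter up to 92 mm height, with a small black ball knob on top (knob top 115 mm), about 0.28 kg, loose. Point on its axis half-way up (57.5 mm above its underside); z up. Stands on one of the station's front, left or right rings.
- jar_mid (a point): Squat white ceramic specimen jar with flat black lid of the same width (lid fixed on), 56 mm diameter, 48 mm tall, about 0.16 kg, loose. Point on its axis half-way up (24 mm above its underside); z up. Stands on the station's back ring, walled in by the three tall containers.
- station: Flat grey tray fixed to the table, 200 (x) by 250 (y) mm, floor 6 mm above the table, rim 2 mm above the floor, four white 66 mm rings drawn on it. Origin on the table; x away from the robot, y to its left. Ring centres (x, y mm): back (40, 0) the jar; front (-42, 0), left (40, 80), right (40, -80) the tall containers, in changing order, each within 3 mm of its ring's centre.
- side_tray: Empty shallow steel tray fixed to the table, to the left or right of the station: 280 mm along its x, 120 mm along its y, walls 4 mm thick and 12 mm high, floor 5 mm above the table. Origin at its centre, on the table. It holds the three containers in a row along its x (85 mm apart leaves room for fingers).
- pan (a point): Centre of the top face of the round steel pan (116 mm diameter) of a low white laboratory balance, on the other side of the station from the side tray; top face 62 mm above the table, rigid. The balance's body is 210 mm (x) by 170 mm (y) by 50 mm high; its x points away from the robot, and the pan centre lies 30 mm along x from the body's centre. z up.
- slip_box_mid (a point): Bystander, leave alone: small flat black box with clear lid, 32 x 32 x 18 mm, loose on the station's near left corner, about (-65, 90) mm from the station's origin. Point at its centre.
- dish_mid (a point): Bystander, leave alone: small round white lidded dish, 49 mm diameter, 13 mm high, loose on the station's near right corner, about (-65, -90) mm from the station's origin. Point at its centre.

How it is judged (in metres and radians):
On the way, in this order (a step that is already met when the one before it is completed fails the run):
1. all three tall containers stand upright in the side tray, released, with the jar still in its place (x of round_bottle_mid in the frame of side_tray between -0.125 and 0.125 m and y of round_bottle_mid in the frame of side_tray between -0.045 and 0.045 m and z of each of round_bottle_mid, square_bottle_mid, canister_mid in the frame of side_tray below 0.07 m and angle between each of round_bottle_mid, square_bottle_mid, canister_mid's own z axis and vertical below 0.15 rad and x of square_bottle_mid in the frame of side_tray between -0.125 and 0.125 m and y of square_bottle_mid in the frame of side_tray between -0.045 and 0.045 m and x of canister_mid in the frame of side_tray between -0.125 and 0.125 m and y of canister_mid in the frame of side_tray between -0.045 and 0.045 m and contact force between the fingers and round_bottle below 0.1 N and contact force between the fingers and square_bottle below 0.1 N and contact force between the fingers and canister below 0.1 N and distance of jar_mid from where it was at the start of the episode below 0.03 m), for 0.2 s.
2. the jar stands in the middle of the balance pan, released, while the three containers are still in the side tray (horizontal distance between jar_mid and pan below 0.015 m and z of jar_mid in the frame of pan between 0.018 and 0.03 m and angle between jar_mid's own z axis and vertical below 0.12 rad and contact force between the fingers and jar below 0.1 N and x of round_bottle_mid in the frame of side_tray between -0.125 and 0.125 m and y of round_bottle_mid in the frame of side_tray between -0.045 and 0.045 m and z of each of round_bottle_mid, square_bottle_mid, canister_mid in the frame of side_tray below 0.07 m and angle between each of round_bottle_mid, square_bottle_mid, canister_mid's own z axis and vertical below 0.15 rad and x of square_bottle_mid in the frame of side_tray between -0.125 and 0.125 m and y of square_bottle_mid in the frame of side_tray between -0.045 and 0.045 m and x of canister_mid in the frame of side_tray between -0.125 and 0.125 m and y of canister_mid in the frame of side_tray between -0.045 and 0.045 m), for 0.2 s.
At the end, for the whole second after the job is handed in: Each of the three tall containers stands upright (within 7 degrees) within 15 mm of where it stood at the start, the jar stands upright on the balance pan within 15 mm of its centre, all at rest (distance of each of round_bottle_mid, square_bottle_mid, canister_mid from where it was at the start of the episode below 0.015 m and angle between each of round_bottle_mid, square_bottle_mid, canister_mid, jar_mid's own z axis and vertical below 0.12 rad and horizontal distance between jar_mid and pan below 0.015 m and z of jar_mid in the frame of pan between 0.018 and 0.03 m and linear speed of each of round_bottle, square_bottle, canister, jar below 0.02 m/s); the robot touches nothing.
It fails at once if a container or the jar is toppled (tilted over 40 degrees) (angle between any of round_bottle_mid, square_bottle_mid, canister_mid, jar_mid's own z axis and vertical above 0.7 rad).
It fails at once if a container or the jar is let fall (moves faster than 0.7 m/s with no finger on it, a drop of some 25 mm) ((linear speed of round_bottle above 0.7 m/s and contact force between the fingers and round_bottle below 0.1 N) or (linear speed of square_bottle above 0.7 m/s and contact force between the fingers and square_bottle below 0.1 N) or (linear speed of canister above 0.7 m/s and contact force between the fingers and canister below 0.1 N) or (linear speed of jar above 0.7 m/s and contact force between the fingers and jar below 0.1 N)).
It fails at once if the cover-slip box or the dish is moved more than 25 mm (distance of any of slip_box_mid, dish_mid from where it was at the start of the episode above 0.025 m).
It also fails if it takes over 144 s, if anything falls off the work surface, if the arm or the gripper's body presses on something with over 40 N, if the wrist force passes 120 N, or if a joint passes its speed limit or range.

## Working session

There is one attempt and no reset: what is moved stays moved. The work goes in short steps, Python scripts to look and compute and a tool call to move; the robot and the scene stay as the last step left them, time stands still between calls to the robot, and variables do not carry over. Pictures are saved under pics/ and viewed, at most 14 in all, crops included, and the job is handed in when it is done.

Besides the shell and the picture viewer there is one more tool, called as name(argument=value, ...), one argument or row to a line, values as JSON. servo_tool: Moves the arm, as the interface text tells. Shifts and turns lie within -1 to 1; 1 stands for 300 mm of shift or pi rad of turn. Its arguments: {"type":"object","properties":{"series":{"type":"array"},"grip_force":{"type":"number"}},"required":["series"]}

```bash
mkdir -p pics
cat > h.py <<'E'
import numpy as np, cv2
from cell import get_obs, eyes, env
def cloud(c):
    d=c["depth"]; v,u=np.mgrid[:d.shape[0],:d.shape[1]]
    p=np.stack([(u-c["cx"])*d/c["fx"],(v-c["cy"])*d/c["fy"],d],-1)
    P=p@np.array(c["rotation"]).T+np.array(c["origin"]); P[d<=0]=np.nan
    return P
E
python3 - <<'E'
from h import *
for n in("top","side"):
    c=eyes.read_camera(n); np.savez(n+"0.npz",**c); cv2.imwrite(f"pics/{n}0.png",c["frame"][...,::-1]); print(n,c["origin"],np.round(c["rotation"],3).tolist(),c["fx"])
print(get_obs())
E
```

```text
top [0.36642905 0.00752826 1.20338483] [-169.719, -0.564, -91.566] 513.1258172333767
side [0.4103577  0.56986272 0.77072554] [-138.942, 0.84, -164.351] 457.06956382358123
{'time_s': 0.1, 'qpos': array([68.81756024, 18.43444175, -4.01772272, 83.16637267,  1.29466162,
       78.54018028, -3.26031021]), 'joint_velocities': array([-0.02870771, -0.00834114,  0.03759507, -0.22755415, -0.03456826,
       -0.01578611,  0.16306808]), 'effort': array([-4.39770056e-04, -4.92572021e+01, -4.05920399e-01, -3.13396990e+01,
       -6.41027489e-02,  3.94710910e-02,  5.22871176e-05]), 'tool_pos': array([ 0.24319178, -0.60227514,  0.22158886]), 'tool_rot': array([-1.79904225e+02,  4.32438827e-03,  2.19937055e+01]), 'force': array([-0.52678196,  1.10962343,  0.16207413]), 'wrist_torque': array([ 0.00560026,  0.04629124, -0.05341135]), 'grasp_force': 0.0, 'grip_width': 0.087086100034427}
```

View pics/top0.png

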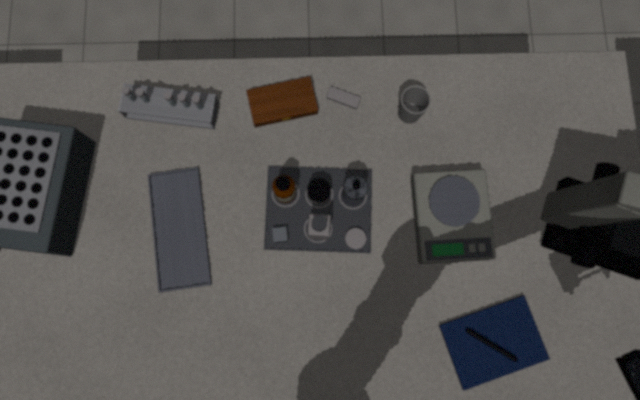

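View pics/side0.png

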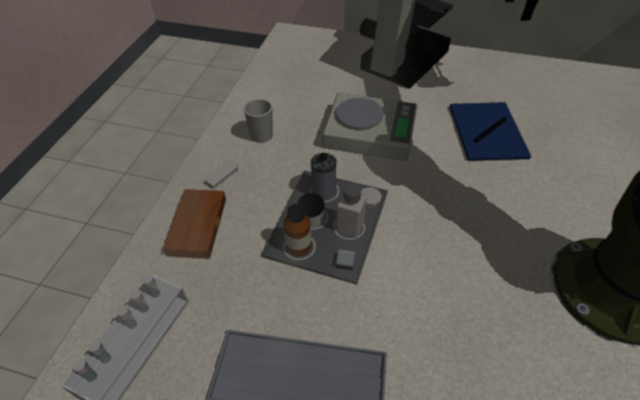

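The top view shows the round bottle on the left ring (285,190), the canister on the right (354,190), the square bottle in front (319,227), the jar at (320,190), the side tray on the left (180,228) and the pan at (454,201).

```bash
cat > h.py <<'E'
import numpy as np, cv2
from scipy.spatial.transform import Rotation as Rn
from cell import get_obs, eyes, env
def cloud(c):
    d=c["depth"]; v,u=np.mgrid[:d.shape[0],:d.shape[1]]
    p=np.stack([(u-c["cx"])*d/c["fx"],(v-c["cy"])*d/c["fy"],d],-1)
    P=p@Rn.from_euler("xyz",c["rotation"],degrees=True).as_matrix().T+np.array(c["origin"]); P[d<=0]=np.nan
    return P
def rect(P,m):
    (c,s,a)=cv2.minAreaRect((P[m][:,:2]*1000).astype(np.float32)); return np.round(c,1),np.round(s,1),round(a,2)
def big(m):
    n,l,s,_=cv2.connectedComponentsWithStats(m.astype(np.uint8)); return l==1+np.argmax(s[1:,4])
E
python3 - <<'E'
from h import *
for n in("top","side"):
    c=dict(np.load(n+"0.npz")); P=cloud(c); Z=P[...,2]; g=c["frame"].astype(int)
    X,Y=P[...,0],P[...,1]
    print(n,"table z",np.nanmedian(Z[(abs(Y-.12)<.02)&(abs(X-.45)<.1)]))
    def near(x,y,r): return np.hypot(X-x,Y-y)<r
    if n=="top":
        for u,v in[(285,190),(320,190),(354,186),(319,222),(454,201),(180,228),(270,215),(280,233),(355,238)]: print((u,v),np.round(P[v,u],4),g[v,u])
    pan=(Z>.056)&(Z<.068)&(Y<-.15)&(Y>-.45)&(X>.3)&(X<.75)
    m=big(pan); pts=P[m]; (cc,r)=cv2.minEnclosingCircle((pts[:,:2]*1000).astype(np.float32)); print("pan",cc,r,np.median(pts[:,2]))
    b=(Z>.04)&(Z<.056)&(Y<-.15)&(Y>-.5)&(X>.3)&(X<.75); m2=big(b|pan); print("balance",rect(P,m2))
    t=(Z>.003)&(Z<.02)&(Y>.17)&(Y<.6)&(X>.25)&(X<.72); print("tray",rect(P,big(t)))
    s=(Z>.004)&(Z<.13)&(abs(Y)<.17)&(X>.3)&(X<.66); m=big(s)&(Z<.01); print("station",rect(P,m),m.sum())
E
```

```text
top table z 0.0015666953497919245
(285, 190) [0.5921 0.0625 0.0989] [42 20  9]
(320, 190) [ 0.5991 -0.0152  0.0547] [10 10 13]
(354, 186) [ 0.5929 -0.0875  0.1196] [14  9 16]
(319, 222) [ 0.5162 -0.0098  0.1214] [52 54 59]
(454, 201) [ 0.5646 -0.3181  0.0614] [72 72 79]
(180, 228) [0.5261 0.3135 0.0091] [70 71 77]
(270, 215) [0.5522 0.1036 0.0039] [52 55 56]
(280, 233) [0.5065 0.0794 0.0235] [85 86 93]
(355, 238) [ 0.4907 -0.0936  0.0206] [108 103 103]
pan (565.1289672851562, -317.1247863769531) 58.86338806152344 0.0626192925197282
balance (array([ 535.9, -318.4]), array([210.4, 171.9]), 1.77)
tray (array([525.6, 319.1]), array([293.6, 144.3]), 6.64)
station (array([562.5, -10.8]), array([260.5, 203.5]), 86.67) 4618
side table z 0.0002406906081201532
pan (567.7757568359375, -319.2236328125) 60.3872184753418 0.061877919793946135
balance (array([ 537.7, -317.9]), array([209.7, 173.9]), 1.82)
tray (array([527. , 315.5]), array([281.5, 119.3]), 7.19)
station (array([566. , -10.7]), array([252.7, 200.4]), 86.62) 4254
```

```bash
cat >> h.py <<'E'
def fitc(p,r):
    from scipy.optimize import least_squares
    f=lambda q:np.hypot(p[:,0]-q[0],p[:,1]-q[1])-r
    # start beyond surface, seen from camera
    return lambda x0: least_squares(f,x0,loss="soft_l1",f_scale=.001).x
def go(x,y,z,yaw,q=None):
    "shift/turn in tool units from present pose to a target (m, deg), tool down"
    o=get_obs(); R=Rn.from_euler("xyz",o["tool_rot"],degrees=True); T=Rn.from_euler("xyz",[180,0,yaw],degrees=True)
    print(np.round(R.inv().apply(np.array([x,y,z])-o["tool_pos"])/.3,3).tolist(), np.round((R.inv()*T).as_rotvec()/np.pi,3).tolist())
E
python3 - <<'E'
from h import *
import math
s=(564.5,-10.7);a=math.radians(-3.35)
rings={"left":(40,80,.026),"front":(-42,0,.024),"right":(40,-80,.027),"back":(40,0,.028)}
W={k:np.array([s[0]+x*math.cos(a)-y*math.sin(a),s[1]+x*math.sin(a)+y*math.cos(a)])/1000 for k,(x,y,r) in rings.items()}
for n in("top","side"):
    c=dict(np.load(n+"0.npz")); P=cloud(c).reshape(-1,3); P=P[~np.isnan(P[:,0])]
    for k,w in W.items():
        Q=P[np.hypot(*(P[:,:2]-w).T)<.036]
        lo,hi=(.015,.05) if k=="back" else (.02,.084)
        b=Q[(Q[:,2]>lo)&(Q[:,2]<hi)]; t=Q[Q[:,2]>(.05 if k=="back" else .114)]
        print(n,k,np.round(w*1000,1),"body",np.round(fitc(b[:,:2],rings[k][2])(w)*1000,1) if len(b)>20 else None,len(b),
         "top",np.round(t.mean(0)*1000,1) if len(t) else None,len(t), "mid",np.round((t.max(0)+t.min(0))*500,1) if len(t) else None)
E
```

```text
top left [609.1  66.8] body [605.6  67.9] 120 top [604.8  67.6 121.4] 175 mid [604.9  67.6 121.7]
top front [522.6  -8.2] body [514.2  -5.4] 55 top [515.4  -8.8 121.4] 202 mid [515.4  -8.7 121.9]
top right [599.8 -92.9] body [596.3 -91.7] 115 top [595.3 -91.5 119.1] 48 mid [595.3 -91.4 119.2]
top back [604.4 -13. ] body [601.9 -11. ] 64 top [600.7 -11.1  54.6] 449 mid [600.6 -11.7  55.2]
side left [609.1  66.8] body [606.8  67.1] 512 top [605.9  69.5 120.3] 209 mid [606.6  67.3 119.1]
side front [522.6  -8.2] body [516.1  -6.9] 543 top [516.9  -7.  120.5] 215 mid [517.   -9.  119.6]
side right [599.8 -92.9] body [597.6 -92.7] 495 top [596.8 -89.3 118.2] 40 mid [597.3 -90.2 118.4]
side back [604.4 -13. ] body [603.  -12.1] 157 top [600.9 -11.2  54. ] 428 mid [602.5 -11.5  53.9]
```

```bash
python3 -c "
from h import *
go(.44,-.25,.24,87)"
```

```text
[1.048, -0.843, -0.06] [-0.0, -0.0, -0.361]
```

servo_tool(
  series=[
    [[0.98, -0.79, -0.06, 0, 0, -0.361, 1], [0.98, -0.79, -0.06, 0, 0, -0.361, 1], [0.98, -0.79, -0.06, 0, 0, -0.361, 1], [0.98, -0.79, -0.06, 0, 0, -0.361, 1], [0.98, -0.79, -0.06, 0, 0, -0.361, 1], [0.98, -0.79, -0.06, 0, 0, -0.361, 1], [0.98, -0.79, -0.06, 0, 0, -0.361, 1], [0.98, -0.79, -0.06, 0, 0, -0.361, 1], [0.98, -0.79, -0.06, 0, 0, -0.361, 1], [0.98, -0.79, -0.06, 0, 0, -0.361, 1], [0.98, -0.79, -0.06, 0, 0, -0.361, 1], [0.98, -0.79, -0.06, 0, 0, -0.361, 1]],
  ],
  grip_force=25,
)

```text
time_s: 1.1
tool_pos: [0.4268, -0.2733, 0.2403]
tool_rot: [-180.0, 0.0, 86.9]
force: [-0.2, -1.2, -0.1]
grip_width: 0.0869
grasp_force: 0.0
```

```bash
python3 -c "
from h import *
o=get_obs();print(o['tool_pos'],o['tool_rot'],o['qpos'])
go(.606,.0675,.18,87)"
```

```text
[ 0.42679134 -0.27331862  0.24031328] [-1.79955216e+02  4.30721992e-02  8.69325807e+01] [ 52.92100738   1.43712386 -23.59856995 100.83945242   0.64819327
  77.86542081  26.1251291 ]
[1.167, 0.536, 0.2] [-0.0, 0.0, -0.0]
```

servo_tool(
  series=[
    [[1, 0.5, 0, 0, 0, 0, 1], [1, 0.5, 0, 0, 0, 0, 1], [1, 0.5, 0, 0, 0, 0, 1], [1, 0.5, 0, 0, 0, 0, 1], [1, 0.5, 0, 0, 0, 0, 1], [1, 0.5, 0, 0, 0, 0, 1], [1, 0.5, 0, 0, 0, 0, 1], [1, 0.5, 0, 0, 0, 0, 1], [1, 0.5, 0, 0, 0, 0, 1], [1, 0.5, 0, 0, 0, 0, 1], [1, 0.5, 0, 0, 0, 0, 1]],
  ],
)

```text
time_s: 2.02
tool_pos: [0.5928, 0.0162, 0.2395]
tool_rot: [-179.9, 0.1, 86.8]
force: [0.2, -0.8, 0.0]
grip_width: 0.0869
grasp_force: 0.0
```

```bash
python3 -c "
from h import *
o=get_obs();print(o['tool_pos'],o['tool_rot'])
go(.606,.0675,.058,86.65)"
```

```text
[0.59275683 0.01615867 0.239539  ] [-1.79898547e+02  6.85008878e-02  8.67924768e+01]
[0.174, 0.036, 0.605] [-0.001, 0.0, 0.001]
```

servo_tool(
  series=[
    [[0.174, 0.036, 0.1, 0, 0, 0, 1], [0.174, 0.036, 0.2, 0, 0, 0, 1], [0.174, 0.036, 0.2, 0, 0, 0, 1], [0.174, 0.036, 0.3, 0, 0, 0, 1], [0.174, 0.036, 0.4, 0, 0, 0, 1], [0.174, 0.036, 0.5, 0, 0, 0, 1], [0.174, 0.036, 0.55, 0, 0, 0, 1], [0.174, 0.036, 0.605, 0, 0, 0, 1], [0.174, 0.036, 0.605, 0, 0, 0, 1], [0.174, 0.036, 0.605, 0, 0, 0, 1]],
  ],
)

```text
time_s: 2.85
tool_pos: [0.6061, 0.0668, 0.0587]
tool_rot: [-179.9, 0.1, 86.7]
force: [0.2, 0.6, 1.3]
grip_width: 0.0868
grasp_force: 0.0
```

```bash
python3 -c "
from h import *
o=get_obs();print(o['tool_pos'],o['tool_rot'],o['force'])
c=eyes.read_camera('side');cv2.imwrite('pics/g1.png',cv2.resize(c['frame'][120:300,200:420,::-1],None,fx=3,fy=3))
go(.606,.0675,.058,86.65)"
```

```text
[0.60605076 0.06683703 0.05866162] [-1.79908854e+02  1.09601108e-01  8.67305020e+01] [0.18275564 0.60157112 1.31650932]
[-0.001, -0.003, 0.006] [0.0, 0.0, 0.001]
```

View pics/g1.png

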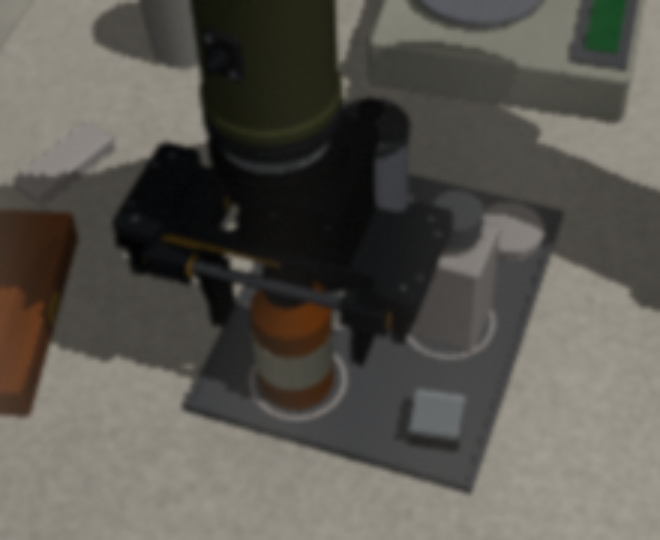

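The fingers straddle the amber bottle, centred at (290,340), with the fingers at columns 215 and 360. Closing and lifting.

servo_tool(
  series=[
    [[0, 0, 0, 0, 0, 0, 0], [0, 0, 0, 0, 0, 0, 0], [0, 0, 0, 0, 0, 0, 0], [0, 0, 0, 0, 0, 0, 0], [0, 0, 0, 0, 0, 0, 0], [0, 0, 0, 0, 0, 0, 0], [0, 0, -0.02, 0, 0, 0, 0], [0, 0, -0.08, 0, 0, 0, 0], [0, 0, -0.16, 0, 0, 0, 0], [0, 0, -0.24, 0, 0, 0, 0], [0, 0, -0.3, 0, 0, 0, 0], [0, 0, -0.3, 0, 0, 0, 0]],
  ],
  grip_force=25,
)

```text
time_s: 3.9
tool_pos: [0.6088, 0.0711, 0.1533]
tool_rot: [179.6, -0.0, 87.0]
force: [1.2, 0.8, -1.4]
grip_width: 0.0516
grasp_force: 25.0
```

```bash
python3 -c "
from h import *
o=get_obs();print(o['tool_pos'],o['tool_rot'],o['force'],o['grip_width'],o['grasp_force'])
go(.611,.328,.15,86.65)"
```

```text
[0.60877895 0.07111876 0.15331471] [ 1.79612728e+02 -4.17603763e-02  8.69833963e+01] [ 1.16491865  0.81954638 -1.35122361] 0.051610558931575096 24.994259776576655
[0.855, -0.038, 0.011] [0.002, -0.0, 0.002]
```

servo_tool(
  series=[
    [[0.05, 0, 0, 0, 0, 0, 0], [0.14, -0.005, 0, 0, 0, 0, 0], [0.24, -0.01, 0, 0, 0, 0, 0], [0.34, -0.014, 0, 0, 0, 0, 0], [0.44, -0.018, 0, 0, 0, 0, 0], [0.54, -0.022, 0, 0, 0, 0, 0], [0.64, -0.026, 0, 0, 0, 0, 0], [0.74, -0.03, 0, 0, 0, 0, 0], [0.82, -0.034, 0, 0, 0, 0, 0], [0.87, -0.034, 0, 0, 0, 0, 0], [0.87, -0.034, 0, 0, 0, 0, 0], [0.87, -0.034, 0, 0, 0, 0, 0]],
  ],
)

```text
time_s: 4.9
tool_pos: [0.6087, 0.3324, 0.1471]
tool_rot: [-179.9, 0.1, 87.1]
force: [0.7, 0.1, -2.4]
grip_width: 0.0515
grasp_force: 25.0
```

```bash
python3 -c "
from h import *
o=get_obs();print(o['tool_pos'],o['tool_rot'],o['force'],o['grip_width'],o['grasp_force'])
go(.611,.328,.0585,86.65)"
```

```text
[0.60865725 0.33235158 0.1471457 ] [-1.79852925e+02  6.35981328e-02  8.71194918e+01] [ 0.65683227  0.06155903 -2.37566503] 0.05154716785536132 24.99383180445875
[-0.014, 0.009, 0.295] [-0.001, 0.0, 0.003]
```

servo_tool(
  series=[
    [[0, 0, 0.02, 0, 0, 0, 0], [0, 0, 0.07, 0, 0, 0, 0], [0, 0, 0.14, 0, 0, 0, 0], [0, 0, 0.2, 0, 0, 0, 0], [0, 0, 0.24, 0, 0, 0, 0], [0, 0, 0.26, 0, 0, 0, 0], [0, 0, 0.275, 0, 0, 0, 0], [0, 0, 0.285, 0, 0, 0, 0], [0, 0, 0.29, 0, 0, 0, 0], [0, 0, 0.29, 0, 0, 0, 0], [0, 0, 0.29, 0, 0, 0, 0]],
  ],
)

```text
time_s: 5.82
tool_pos: [0.6104, 0.3318, 0.0628]
tool_rot: [179.9, -0.0, 87.0]
force: [0.4, 0.2, -2.2]
grip_width: 0.0512
grasp_force: 25.0
```

servo_tool(
  series=[
    [[0, 0, 0.005, 0, 0, 0, 0], [0, 0, 0.01, 0, 0, 0, 0], [0, 0, 0.013, 0, 0, 0, 0], [0, 0, 0.016, 0, 0, 0, 0], [0, 0, 0.016, 0, 0, 0, 0], [0, 0, 0.016, 0, 0, 0, 0]],
  ],
)

```text
time_s: 6.32
tool_pos: [0.6105, 0.332, 0.0594]
tool_rot: [179.9, -0.0, 87.0]
force: [-2.6, -1.6, 6.5]
grip_width: 0.0513
grasp_force: 25.0
```

servo_tool(
  series=[
    [[0, 0, 0, 0, 0, 0, 0.65], [0, 0, 0, 0, 0, 0, 0.78], [0, 0, 0, 0, 0, 0, 0.78], [0, 0, 0, 0, 0, 0, 0.78], [0, 0, -0.05, 0, 0, 0, 0.78], [0, 0, -0.15, 0, 0, 0, 0.78], [0, 0, -0.28, 0, 0, 0, 0.78], [0, 0, -0.4, 0, 0, 0, 0.78], [0, 0, -0.5, 0, 0, 0, 0.78], [0, 0, -0.5, 0, 0, 0, 0.78]],
  ],
)

```text
time_s: 7.15
tool_pos: [0.6126, 0.3343, 0.2167]
tool_rot: [179.4, -0.4, 87.0]
force: [1.0, 0.8, 1.1]
grip_width: 0.0676
grasp_force: 0.0
```

```bash
python3 -c "
from h import *
o=get_obs();print(o['tool_pos'],o['tool_rot'],o['force'],o['grip_width'],o['grasp_force'])
go(.516,-.0085,.21,86.65)
c=eyes.read_camera('top');P=cloud(c);X,Y,Z=[P[...,i] for i in range(3)];np.savez('t1.npz',**c)
m=(Z>.114)&(Z<.13)&(Y>.25)&(Y<.4);print(P[m].mean(0),m.sum())
cv2.imwrite('pics/p1.png',c['frame'][...,::-1])
"
```

```text
[0.61258741 0.33428236 0.21670466] [179.38930444  -0.41452046  86.97229978] [0.95673687 0.77628831 1.06442808] 0.06762191128877092 0.0
[-1.158, -0.261, 0.011] [0.003, -0.002, 0.002]
[0.61741239 0.31768329 0.1198372 ] 16
```

View pics/p1.png

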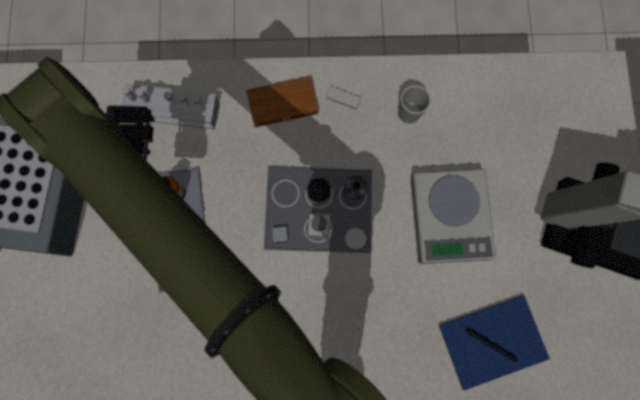

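The bottle stands upright in the tray near (170,185), partly hidden by the arm. The other things have not moved.

servo_tool(
  series=[
    [[-1, -0.24, 0, 0, 0, 0, 0.8], [-1, -0.24, 0, 0, 0, 0, 0.8], [-1, -0.24, 0, 0, 0, 0, 0.8], [-1, -0.24, 0, 0, 0, 0, 0.8], [-1, -0.24, 0, 0, 0, 0, 0.8], [-1, -0.24, 0, 0, 0, 0, 0.8], [-1, -0.24, 0, 0, 0, 0, 0.8], [-1, -0.24, 0, 0, 0, 0, 0.8], [-1, -0.24, 0, 0, 0, 0, 0.8], [-1, -0.24, 0, 0, 0, 0, 0.8]],
  ],
)

```text
time_s: 8.03
tool_pos: [0.5218, 0.0346, 0.207]
tool_rot: [-180.0, 0.0, 86.8]
force: [0.9, 1.2, 1.0]
grip_width: 0.0694
grasp_force: 0.0
```

```bash
python3 -c "
from h import *
o=get_obs();print(o['tool_pos'],o['tool_rot'])
go(.516,-.0085,.058,86.65)"
```

```text
[0.52181371 0.03464008 0.20699402] [-1.79972980e+02  1.67886817e-02  8.68067402e+01]
[-0.145, -0.011, 0.497] [-0.0, 0.0, 0.001]
```

servo_tool(
  series=[
    [[-0.08, -0.011, 0, 0, 0, 0, 0.8], [-0.145, -0.011, 0, 0, 0, 0, 0.8], [-0.145, -0.011, 0.04, 0, 0, 0, 0.8], [-0.145, -0.011, 0.12, 0, 0, 0, 0.8], [-0.145, -0.011, 0.2, 0, 0, 0, 0.8], [-0.145, -0.011, 0.28, 0, 0, 0, 0.8], [-0.145, -0.011, 0.28, 0, 0, 0, 0.8], [-0.145, -0.011, 0.28, 0, 0, 0, 0.8]],
  ],
)

```text
time_s: 8.7
tool_pos: [0.5158, -0.0052, 0.1221]
tool_rot: [-179.8, -0.1, 87.2]
force: [-0.1, -0.0, -0.6]
grip_width: 0.0694
grasp_force: 0.0
```

```bash
python3 -c "
from h import *
o=get_obs();print(o['tool_pos'],o['tool_rot'])
go(.516,-.0085,.058,86.65)"
```

```text
[ 0.51576383 -0.00524506  0.12209146] [-1.79811585e+02 -9.33694461e-02  8.71526373e+01]
[-0.011, 0.002, 0.214] [-0.001, -0.001, 0.003]
```

servo_tool(
  series=[
    [[-0.003, 0, 0.06, 0, 0, 0, 0.8], [-0.003, 0, 0.12, 0, 0, 0, 0.8], [-0.003, 0, 0.17, 0, 0, 0, 0.8], [-0.003, 0, 0.205, 0, 0, 0, 0.8], [-0.003, 0, 0.213, 0, 0, 0, 0.8], [-0.003, 0, 0.213, 0, 0, 0, 0.8], [-0.003, 0, 0.213, 0, 0, 0, 0.8], [-0.003, 0, 0.213, 0, 0, 0, 0.8]],
  ],
)

```text
time_s: 9.37
tool_pos: [0.5177, -0.0083, 0.0606]
tool_rot: [179.9, 0.0, 87.0]
force: [-0.4, -0.3, -0.6]
grip_width: 0.0694
grasp_force: 0.0
```

servo_tool(
  series=[
    [[0, 0, 0, 0, 0, 0, 0], [0, 0, 0, 0, 0, 0, 0], [0, 0, 0, 0, 0, 0, 0], [0, 0, 0, 0, 0, 0, 0], [0, 0, 0, 0, 0, 0, 0], [0, 0, -0.02, 0, 0, 0, 0], [0, 0, -0.08, 0, 0, 0, 0], [0, 0, -0.16, 0, 0, 0, 0], [0, 0, -0.24, 0, 0, 0, 0], [0, 0, -0.3, 0, 0, 0, 0], [0, 0, -0.3, 0, 0, 0, 0], [0, 0, -0.3, 0, 0, 0, 0]],
  ],
)

```text
time_s: 10.37
tool_pos: [0.517, -0.0085, 0.1498]
tool_rot: [179.9, 0.0, 87.0]
force: [-0.1, 0.4, -2.3]
grip_width: 0.0478
grasp_force: 24.7
```

```bash
python3 -c "
from h import *
o=get_obs();print(o['tool_pos'],o['tool_rot'],o['force'],o['grip_width'],o['grasp_force'])
go(.5265,.317,.15,86.65)"
```

```text
[ 0.51697649 -0.00854167  0.14984299] [1.79915215e+02 3.08114721e-02 8.69594088e+01] [-0.11129474  0.42516646 -2.25972031] 0.04780228893528405 24.711812021205333
[1.085, -0.026, -0.001] [0.0, 0.0, 0.002]
```

servo_tool(
  series=[
    [[0.05, 0, 0, 0, 0, 0, 0], [0.14, -0.005, 0, 0, 0, 0, 0], [0.25, -0.01, 0, 0, 0, 0, 0], [0.37, -0.012, 0, 0, 0, 0, 0], [0.49, -0.014, 0, 0, 0, 0, 0], [0.61, -0.018, 0, 0, 0, 0, 0], [0.73, -0.022, 0, 0, 0, 0, 0], [0.84, -0.026, 0, 0, 0, 0, 0], [0.93, -0.026, 0, 0, 0, 0, 0], [0.98, -0.026, 0, 0, 0, 0, 0], [1, -0.026, 0, 0, 0, 0, 0], [1, -0.026, 0, 0, 0, 0, 0]],
  ],
)

```text
time_s: 11.37
tool_pos: [0.5231, 0.2928, 0.1475]
tool_rot: [-179.8, 0.0, 87.2]
force: [-1.0, 0.6, -2.9]
grip_width: 0.0478
grasp_force: 24.7
```

```bash
python3 -c "
from h import *
o=get_obs();print(o['tool_pos'],o['tool_rot'],o['force'],o['grip_width'],o['grasp_force'])
go(.5265,.317,.0595,86.65)"
```

```text
[0.52310428 0.29283562 0.1474772 ] [-1.79813273e+02  1.63263464e-02  8.71505627e+01] [-0.97020153  0.61748267 -2.92998451] 0.04783850008303261 24.711802647757395
[0.081, 0.008, 0.293] [-0.001, 0.0, 0.003]
```

servo_tool(
  series=[
    [[0.04, 0.003, 0, 0, 0, 0, 0], [0.08, 0.003, 0.01, 0, 0, 0, 0], [0.08, 0.003, 0.05, 0, 0, 0, 0], [0.08, 0.003, 0.12, 0, 0, 0, 0], [0.08, 0.003, 0.19, 0, 0, 0, 0], [0.08, 0.003, 0.235, 0, 0, 0, 0], [0.08, 0.003, 0.26, 0, 0, 0, 0], [0.08, 0.003, 0.275, 0, 0, 0, 0], [0.08, 0.003, 0.285, 0, 0, 0, 0], [0.08, 0.003, 0.292, 0, 0, 0, 0], [0.08, 0.003, 0.297, 0, 0, 0, 0], [0.08, 0.003, 0.297, 0, 0, 0, 0]],
  ],
)

```text
time_s: 12.37
tool_pos: [0.5272, 0.3157, 0.0607]
tool_rot: [180.0, -0.0, 87.0]
force: [0.7, 0.1, -2.4]
grip_width: 0.0484
grasp_force: 24.7
```

servo_tool(
  series=[
    [[0, 0, 0.003, 0, 0, 0, 0], [0, 0, 0.006, 0, 0, 0, 0], [0, 0, 0.008, 0, 0, 0, 0], [0, 0, 0.008, 0, 0, 0, 0]],
  ],
)

```text
time_s: 12.7
tool_pos: [0.5271, 0.3157, 0.0586]
tool_rot: [180.0, -0.0, 87.0]
force: [-0.4, -0.9, 2.2]
grip_width: 0.0481
grasp_force: 24.7
```

Contact. T2=(0.527,0.316,0.0586).

servo_tool(
  series=[
    [[0, 0, 0, 0, 0, 0, 0.62], [0, 0, 0, 0, 0, 0, 0.76], [0, 0, 0, 0, 0, 0, 0.76], [0, 0, 0, 0, 0, 0, 0.76], [0, 0, -0.05, 0, 0, 0, 0.76], [0, 0, -0.15, 0, 0, 0, 0.76], [0, 0, -0.28, 0, 0, 0, 0.76], [0, 0, -0.4, 0, 0, 0, 0.76], [0, 0, -0.5, 0, 0, 0, 0.76], [-0.1, 0, -0.5, 0, 0, 0, 0.8], [-0.2, 0, -0.5, 0, 0, 0, 0.8], [-0.2, 0, -0.5, 0, 0, 0, 0.8]],
  ],
)

```text
time_s: 13.7
tool_pos: [0.5255, 0.2491, 0.2093]
tool_rot: [179.8, 0.3, 86.6]
force: [2.0, 0.2, -0.3]
grip_width: 0.0696
grasp_force: 0.0
```

```bash
python3 -c "
from h import *
o=get_obs();print(o['tool_pos'],o['tool_rot'])
go(.5965,-.0,.21,86.65);go(.5965,-.0915,.21,86.65)"
```

```text
[0.52552845 0.24914442 0.2093439 ] [179.83497837   0.28015071  86.58272577]
[-0.815, 0.286, 0.003] [0.001, 0.002, -0.0]
[-1.119, 0.304, 0.004] [0.001, 0.002, -0.0]
```

servo_tool(
  series=[
    [[-0.98, 0.29, 0, 0, 0, 0, 0.95], [-0.98, 0.29, 0, 0, 0, 0, 0.95], [-0.98, 0.29, 0, 0, 0, 0, 0.95], [-0.98, 0.29, 0, 0, 0, 0, 0.95], [-0.98, 0.29, 0, 0, 0, 0, 0.95], [-0.98, 0.29, 0, 0, 0, 0, 0.95], [-0.98, 0.29, 0, 0, 0, 0, 0.95], [-0.98, 0.29, 0, 0, 0, 0, 0.95], [-0.98, 0.29, 0, 0, 0, 0, 0.95], [-0.98, 0.29, 0, 0, 0, 0, 0.95]],
  ],
)

```text
time_s: 14.53
tool_pos: [0.5951, -0.0433, 0.2083]
tool_rot: [180.0, -0.0, 86.8]
force: [0.7, 0.5, 0.1]
grip_width: 0.0824
grasp_force: 0.0
```

```bash
python3 -c "
from h import *
o=get_obs();print(o['tool_pos'],o['tool_rot'])
go(.5965,-.0915,.06,86.65)"
```

```text
[ 0.59514031 -0.04325162  0.2083266 ] [ 1.79990115e+02 -4.31150938e-02  8.68372642e+01]
[-0.161, 0.013, 0.494] [0.0, -0.0, 0.001]
```

servo_tool(
  series=[
    [[-0.08, 0.013, 0, 0, 0, 0, 0.95], [-0.16, 0.013, 0, 0, 0, 0, 0.95], [-0.16, 0.013, 0.04, 0, 0, 0, 0.95], [-0.16, 0.013, 0.12, 0, 0, 0, 0.95], [-0.16, 0.013, 0.2, 0, 0, 0, 0.95], [-0.16, 0.013, 0.27, 0, 0, 0, 0.95], [-0.16, 0.013, 0.34, 0, 0, 0, 0.95], [-0.16, 0.013, 0.41, 0, 0, 0, 0.95], [-0.16, 0.013, 0.46, 0, 0, 0, 0.95], [-0.16, 0.013, 0.487, 0, 0, 0, 0.95], [-0.16, 0.013, 0.487, 0, 0, 0, 0.95], [-0.16, 0.013, 0.487, 0, 0, 0, 0.95]],
  ],
)

```text
time_s: 15.53
tool_pos: [0.5966, -0.0892, 0.0622]
tool_rot: [180.0, -0.0, 87.1]
force: [-0.1, 0.3, 0.8]
grip_width: 0.083
grasp_force: 0.0
```

servo_tool(
  series=[
    [[-0.005, 0, 0, 0, 0, 0, 0.95], [-0.005, 0, 0, 0, 0, 0, 0], [-0.005, 0, 0, 0, 0, 0, 0], [-0.005, 0, 0, 0, 0, 0, 0], [-0.005, 0, 0, 0, 0, 0, 0], [-0.005, 0, 0, 0, 0, 0, 0], [-0.005, 0, 0, 0, 0, 0, 0]],
  ],
)

```text
time_s: 16.12
tool_pos: [0.5965, -0.0923, 0.0619]
tool_rot: [180.0, 0.0, 87.0]
force: [0.6, 0.3, 0.6]
grip_width: 0.0538
grasp_force: 25.0
```

servo_tool(
  series=[
    [[0, 0, -0.02, 0, 0, 0, 0], [0, 0, -0.08, 0, 0, 0, 0], [0, 0, -0.16, 0, 0, 0, 0], [0, 0, -0.24, 0, 0, 0, 0], [0, 0, -0.32, 0, 0, 0, 0], [0, 0, -0.36, 0, 0, 0, 0], [0, 0, -0.36, 0, 0, 0, 0], [0, 0, -0.36, 0, 0, 0, 0]],
  ],
)

```text
time_s: 16.78
tool_pos: [0.5961, -0.0923, 0.1694]
tool_rot: [-180.0, 0.0, 87.0]
force: [-0.1, -0.1, -2.3]
grip_width: 0.0536
grasp_force: 25.0
```

```bash
python3 -c "
from h import *
o=get_obs();print(o['tool_pos'],o['tool_rot'],o['force'],o['grip_width'],o['grasp_force'])
go(.442,.2,.168,86.65);go(.442,.3065,.168,86.65)"
```

```text
[ 0.59614175 -0.09232838  0.16944056] [-1.79997891e+02  1.86682005e-02  8.69667200e+01] [-0.07472006 -0.0586882  -2.33935444] 0.053567987338345995 24.997042621689616
[0.946, -0.565, 0.005] [-0.0, 0.0, 0.002]
[1.3, -0.583, 0.004] [-0.0, 0.0, 0.002]
```

servo_tool(
  series=[
    [[0.05, -0.03, 0, 0, 0, 0, 0], [0.13, -0.08, 0, 0, 0, 0, 0], [0.23, -0.14, 0, 0, 0, 0, 0], [0.33, -0.2, 0, 0, 0, 0, 0], [0.43, -0.26, 0, 0, 0, 0, 0], [0.53, -0.32, 0, 0, 0, 0, 0], [0.63, -0.38, 0, 0, 0, 0, 0], [0.73, -0.44, 0, 0, 0, 0, 0], [0.82, -0.5, 0, 0, 0, 0, 0], [0.9, -0.55, 0, 0, 0, 0, 0], [0.946, -0.565, 0, 0, 0, 0, 0], [0.946, -0.565, 0, 0, 0, 0, 0]],
  ],
)

```text
time_s: 17.78
tool_pos: [0.4389, 0.2038, 0.1682]
tool_rot: [-179.8, -0.0, 87.3]
force: [-0.2, 0.5, -2.1]
grip_width: 0.0535
grasp_force: 25.0
```

```bash
python3 -c "
from h import *
o=get_obs();print(o['tool_pos'],o['tool_rot'],o['force'],o['grip_width'],o['grasp_force'])
go(.442,.3065,.061,86.65)"
```

```text
[0.43888088 0.20377265 0.16815143] [-1.79830767e+02 -3.22383553e-02  8.73495047e+01] [-0.19279739  0.54920636 -2.08188399] 0.053489899296904134 25.00011080162949
[0.342, -0.004, 0.357] [-0.001, -0.0, 0.004]
```

servo_tool(
  series=[
    [[0.06, -0.003, 0, 0, 0, 0, 0], [0.15, -0.008, 0, 0, 0, 0, 0], [0.24, -0.013, 0, 0, 0, 0, 0], [0.31, -0.018, 0, 0, 0, 0, 0], [0.35, -0.018, 0.01, 0, 0, 0, 0], [0.35, -0.018, 0.05, 0, 0, 0, 0], [0.35, -0.018, 0.12, 0, 0, 0, 0], [0.35, -0.018, 0.19, 0, 0, 0, 0], [0.35, -0.018, 0.25, 0, 0, 0, 0], [0.35, -0.018, 0.3, 0, 0, 0, 0], [0.35, -0.018, 0.32, 0, 0, 0, 0], [0.35, -0.018, 0.32, 0, 0, 0, 0]],
  ],
)

```text
time_s: 18.78
tool_pos: [0.4408, 0.3024, 0.0707]
tool_rot: [-179.7, 0.2, 86.9]
force: [0.5, -0.4, -3.4]
grip_width: 0.0534
grasp_force: 25.0
```

Contact is expected at about 0.061.

servo_tool(
  series=[
    [[0, 0, 0.01, 0, 0, 0, 0], [0, 0, 0.02, 0, 0, 0, 0], [0, 0, 0.028, 0, 0, 0, 0], [0, 0, 0.035, 0, 0, 0, 0], [0, 0, 0.04, 0, 0, 0, 0], [0, 0, 0.04, 0, 0, 0, 0], [0, 0, 0.04, 0, 0, 0, 0]],
  ],
)

```text
time_s: 19.37
tool_pos: [0.4423, 0.3053, 0.0618]
tool_rot: [180.0, 0.0, 87.0]
force: [-0.5, -0.1, -2.8]
grip_width: 0.0534
grasp_force: 25.0
```

servo_tool(
  series=[
    [[0, 0, 0.003, 0, 0, 0, 0], [0, 0, 0.006, 0, 0, 0, 0], [0, 0, 0.009, 0, 0, 0, 0], [0, 0, 0.009, 0, 0, 0, 0]],
  ],
)

```text
time_s: 19.7
tool_pos: [0.4425, 0.3055, 0.0608]
tool_rot: [180.0, 0.1, 87.0]
force: [-3.1, -2.3, 11.3]
grip_width: 0.0536
grasp_force: 25.0
```

servo_tool(
  series=[
    [[0, 0, -0.005, 0, 0, 0, 0.65], [0, 0, -0.005, 0, 0, 0, 0.8], [0, 0, -0.005, 0, 0, 0, 0.8], [0, 0, -0.005, 0, 0, 0, 0.8], [0, 0, -0.05, 0, 0, 0, 0.8], [0, 0, -0.15, 0, 0, 0, 0.8], [0, 0, -0.28, 0, 0, 0, 0.8], [0, 0, -0.4, 0, 0, 0, 0.8], [0, 0, -0.5, 0, 0, 0, 0.8], [-0.1, 0, -0.5, 0, 0, 0, 1], [-0.2, 0.1, -0.5, 0, 0, 0, 1], [-0.2, 0.1, -0.5, 0, 0, 0, 1]],
  ],
)

```text
time_s: 20.7
tool_pos: [0.4742, 0.2364, 0.2104]
tool_rot: [179.7, 0.2, 86.4]
force: [1.6, -1.1, -0.9]
grip_width: 0.0819
grasp_force: 0.0
```

```bash
python3 -c "
from h import *
o=get_obs();print(o['tool_pos'],o['tool_rot'])
go(.6015,-.0115,.2,86.65)
c=eyes.read_camera('side');cv2.imwrite('pics/p3.png',c['frame'][...,::-1])"
```

```text
[0.47420524 0.23642282 0.21043771] [179.68866797   0.22753189  86.43443829]
[-0.798, 0.475, 0.041] [0.002, 0.001, -0.001]
```

View pics/p3.png

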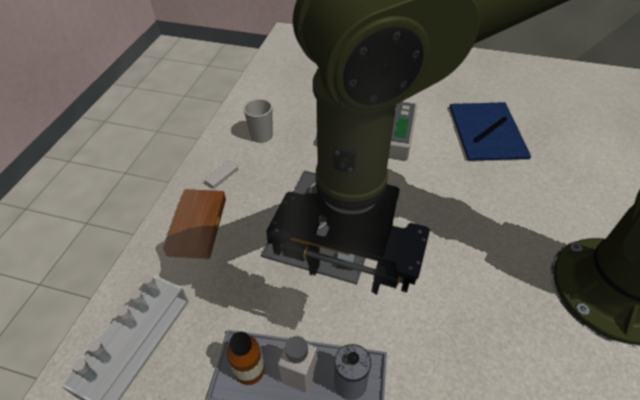

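All three containers stand upright in the tray: bottle at (243,358), square at (297,362), canister at (352,370). Now the jar.

servo_tool(
  series=[
    [[-0.81, 0.47, 0.05, 0, 0, 0, 1], [-0.81, 0.47, 0.05, 0, 0, 0, 1], [-0.81, 0.47, 0.05, 0, 0, 0, 1], [-0.81, 0.47, 0.05, 0, 0, 0, 1], [-0.81, 0.47, 0.05, 0, 0, 0, 1], [-0.81, 0.47, 0.05, 0, 0, 0, 1], [-0.81, 0.47, 0.05, 0, 0, 0, 1], [-0.81, 0.47, 0.05, 0, 0, 0, 1], [-0.81, 0.47, 0.05, 0, 0, 0, 1], [-0.81, 0.47, 0.05, 0, 0, 0, 1]],
  ],
)

```text
time_s: 21.58
tool_pos: [0.5967, -0.0046, 0.1943]
tool_rot: [-180.0, -0.1, 87.0]
force: [-0.2, 0.7, -0.6]
grip_width: 0.0868
grasp_force: 0.0
```

```bash
python3 -c "
from h import *
o=get_obs();print(o['tool_pos'],o['tool_rot'])
go(.6015,-.0115,.018,86.65)"
```

```text
[ 0.59668972 -0.00459646  0.19429564] [-1.79976815e+02 -9.74500498e-02  8.70458348e+01]
[-0.023, 0.017, 0.588] [-0.0, -0.001, 0.002]
```

servo_tool(
  series=[
    [[-0.02, 0.014, 0.08, 0, 0, 0, 1], [-0.02, 0.014, 0.18, 0, 0, 0, 1], [-0.02, 0.014, 0.28, 0, 0, 0, 1], [-0.02, 0.014, 0.34, 0, 0, 0, 1], [-0.02, 0.014, 0.36, 0, 0, 0, 1], [-0.02, 0.014, 0.36, 0, 0, 0, 1], [-0.02, 0.014, 0.36, 0, 0, 0, 1]],
  ],
)

```text
time_s: 22.17
tool_pos: [0.6013, -0.011, 0.0873]
tool_rot: [179.9, -0.0, 87.1]
force: [-0.8, 0.4, 0.4]
grip_width: 0.0869
grasp_force: 0.0
```

```bash
python3 -c "
from h import *
o=get_obs();print(o['tool_pos'],o['tool_rot'])
go(.6015,-.0115,.018,86.65)"
```

```text
[ 0.60133618 -0.01100602  0.08733698] [ 1.79915315e+02 -2.53695984e-02  8.70875329e+01]
[-0.002, 0.0, 0.231] [0.0, -0.0, 0.002]
```

servo_tool(
  series=[
    [[0, 0, 0.06, 0, 0, 0, 1], [0, 0, 0.13, 0, 0, 0, 1], [0, 0, 0.19, 0, 0, 0, 1], [0, 0, 0.22, 0, 0, 0, 1], [0, 0, 0.228, 0, 0, 0, 1], [0, 0, 0.228, 0, 0, 0, 1], [0, 0, 0.228, 0, 0, 0, 0], [0, 0, 0.228, 0, 0, 0, 0], [0, 0, 0.228, 0, 0, 0, 0], [0, 0, 0.228, 0, 0, 0, 0], [0, 0, 0.228, 0, 0, 0, 0], [0, 0, 0.228, 0, 0, 0, 0]],
  ],
)

```text
time_s: 23.17
tool_pos: [0.6011, -0.0126, 0.018]
tool_rot: [180.0, 0.0, 87.0]
force: [-0.1, -0.7, 1.0]
grip_width: 0.0555
grasp_force: 25.1
```

servo_tool(
  series=[
    [[0, 0, -0.02, 0, 0, 0, 0], [0, 0, -0.08, 0, 0, 0, 0], [0, 0, -0.16, 0, 0, 0, 0], [0, 0, -0.26, 0, 0, 0, 0], [0, 0, -0.36, 0, 0, 0, 0], [0, 0, -0.42, 0, 0, 0, 0], [0, 0, -0.42, 0, 0, 0, 0], [0, 0, -0.42, 0, 0, 0, 0]],
  ],
)

```text
time_s: 23.83
tool_pos: [0.6013, -0.0126, 0.1445]
tool_rot: [179.9, 0.0, 87.0]
force: [-0.0, -0.3, -1.8]
grip_width: 0.0551
grasp_force: 25.0
```

```bash
python3 -c "
from h import *
o=get_obs();print(o['tool_pos'],o['tool_rot'],o['force'],o['grip_width'],o['grasp_force'])
go(.5665,-.318,.145,86.65)"
```

```text
[ 0.6012708  -0.01258343  0.14453079] [1.79894679e+02 2.84574770e-02 8.69715301e+01] [-0.00871515 -0.33267144 -1.804923  ] 0.055106118451040215 24.994804378948174
[-1.023, -0.062, -0.001] [0.001, 0.0, 0.002]
```

servo_tool(
  series=[
    [[-0.05, 0, 0, 0, 0, 0, 0], [-0.14, -0.01, 0, 0, 0, 0, 0], [-0.25, -0.015, 0, 0, 0, 0, 0], [-0.37, -0.02, 0, 0, 0, 0, 0], [-0.49, -0.03, 0, 0, 0, 0, 0], [-0.61, -0.037, 0, 0, 0, 0, 0], [-0.73, -0.045, 0, 0, 0, 0, 0], [-0.84, -0.052, 0, 0, 0, 0, 0], [-0.93, -0.06, 0, 0, 0, 0, 0], [-0.98, -0.062, 0, 0, 0, 0, 0], [-1, -0.062, 0, 0, 0, 0, 0], [-1, -0.062, 0, 0, 0, 0, 0]],
  ],
)

```text
time_s: 24.83
tool_pos: [0.5655, -0.3117, 0.1421]
tool_rot: [-179.9, -0.1, 86.9]
force: [-0.5, 0.5, -1.5]
grip_width: 0.0553
grasp_force: 25.0
```

```bash
python3 -c "
from h import *
o=get_obs();print(o['tool_pos'],o['tool_rot'],o['force'],o['grip_width'],o['grasp_force'])
go(.5665,-.318,.075,86.65)"
```

```text
[ 0.56554298 -0.31168843  0.14207457] [-1.79884869e+02 -8.45282606e-02  8.68687688e+01] [-0.45154031  0.54320967 -1.50122136] 0.055296055172611526 24.994613473681966
[-0.021, 0.005, 0.224] [-0.001, -0.0, 0.001]
```

servo_tool(
  series=[
    [[-0.02, 0.004, 0.01, 0, 0, 0, 0], [-0.02, 0.004, 0.05, 0, 0, 0, 0], [-0.02, 0.004, 0.11, 0, 0, 0, 0], [-0.02, 0.004, 0.16, 0, 0, 0, 0], [-0.02, 0.004, 0.19, 0, 0, 0, 0], [-0.02, 0.004, 0.205, 0, 0, 0, 0], [-0.02, 0.004, 0.215, 0, 0, 0, 0], [-0.02, 0.004, 0.22, 0, 0, 0, 0], [-0.02, 0.004, 0.22, 0, 0, 0, 0], [-0.02, 0.004, 0.22, 0, 0, 0, 0]],
  ],
)

```text
time_s: 25.67
tool_pos: [0.5678, -0.3174, 0.0784]
tool_rot: [179.9, 0.0, 87.0]
force: [-0.3, -0.4, -0.4]
grip_width: 0.0554
grasp_force: 25.0
```

servo_tool(
  series=[
    [[0, 0, 0.005, 0, 0, 0, 0], [0, 0, 0.01, 0, 0, 0, 0], [0, 0, 0.014, 0, 0, 0, 0], [0, 0, 0.014, 0, 0, 0, 0], [0, 0, 0.014, 0, 0, 0, 0]],
  ],
)

```text
time_s: 26.08
tool_pos: [0.5674, -0.3175, 0.074]
tool_rot: [180.0, 0.0, 87.0]
force: [-1.3, 0.0, 2.9]
grip_width: 0.0552
grasp_force: 25.0
```

Contact at z=0.074, as predicted. Releasing and rising.

servo_tool(
  series=[
    [[0, 0, 0, 0, 0, 0, 0.7], [0, 0, 0, 0, 0, 0, 1], [0, 0, 0, 0, 0, 0, 1], [0, 0, 0, 0, 0, 0, 1], [0, 0, -0.05, 0, 0, 0, 1], [0, 0, -0.15, 0, 0, 0, 1], [0, 0, -0.28, 0, 0, 0, 1], [0, 0, -0.4, 0, 0, 0, 1], [0, 0, -0.45, 0, 0, 0, 1], [0.1, 0, -0.45, 0, 0, 0, 1], [0.2, 0, -0.45, 0, 0, 0, 1], [0.3, 0, -0.45, 0, 0, 0, 1]],
  ],
)

```text
time_s: 27.08
tool_pos: [0.5721, -0.2268, 0.2089]
tool_rot: [179.9, 0.0, 86.9]
force: [0.8, 0.1, -0.1]
grip_width: 0.0872
grasp_force: 0.0
```

Run:
```python
from h import *
o=get_obs();print(o['tool_pos'],o['tool_rot'])
go(.4425,.05,.21,86.65)
for n in("top","side"):
    c=eyes.read_camera(n);P=cloud(c).reshape(-1,3);Q=P[(P[:,2]>.1)&(P[:,2]<.118)&(np.hypot(P[:,0]-.5665,P[:,1]+.318)<.05)]
    print(n,len(Q),np.nanmean(Q,0) if len(Q) else None)
c=eyes.read_camera('side');cv2.imwrite('pics/pan.png',c['frame'][...,::-1])
```

```text
[ 0.57211427 -0.22683939  0.2088695 ] [1.79944622e+02 1.42944636e-02 8.68764418e+01]
[0.898, -0.482, -0.004] [0.0, 0.0, 0.001]
top 0 None
side 336 [ 0.56751078 -0.31067281  0.10875623]
```

View pics/pan.png

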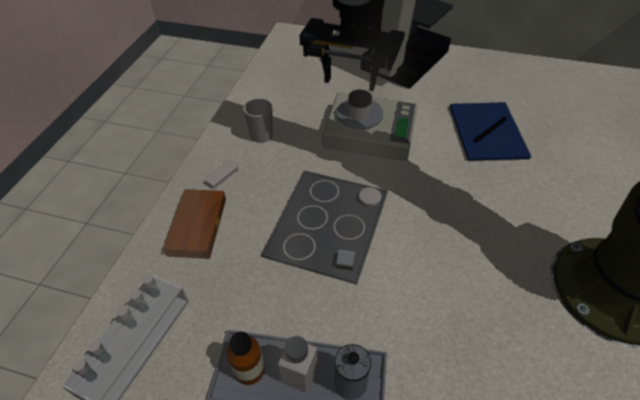

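The jar stands on the pan at (360,103), the rings are empty and the box and dish have not moved. Next I return the canister.

servo_tool(
  series=[
    [[0.9, -0.48, 0, 0, 0, 0, 0.8], [0.9, -0.48, 0, 0, 0, 0, 0.8], [0.9, -0.48, 0, 0, 0, 0, 0.8], [0.9, -0.48, 0, 0, 0, 0, 0.8], [0.9, -0.48, 0, 0, 0, 0, 0.8], [0.9, -0.48, 0, 0, 0, 0, 0.8], [0.9, -0.48, 0, 0, 0, 0, 0.8], [0.9, -0.48, 0, 0, 0, 0, 0.8], [0.9, -0.48, 0, 0, 0, 0, 0.8]],
  ],
)

```text
time_s: 27.98
tool_pos: [0.4416, 0.0529, 0.2089]
tool_rot: [179.9, 0.1, 87.3]
force: [1.1, -0.2, 0.3]
grip_width: 0.0696
grasp_force: 0.0
```

```bash
python3 -c "
from h import *
go(.4425,.3055,.062,87)"
```

```text
[0.842, -0.037, 0.488] [0.0, 0.001, 0.002]
```

servo_tool(
  series=[
    [[0.843, -0.037, 0, 0, 0, 0, 0.8], [0.843, -0.037, 0, 0, 0, 0, 0.8], [0.843, -0.037, 0, 0, 0, 0, 0.8], [0.843, -0.037, 0, 0, 0, 0, 0.8], [0.843, -0.037, 0, 0, 0, 0, 0.8], [0.843, -0.037, 0, 0, 0, 0, 0.8], [0.843, -0.037, 0, 0, 0, 0, 0.8], [0.843, -0.037, 0, 0, 0, 0, 0.8], [0.843, -0.037, 0, 0, 0, 0, 0.8]],
  ],
)

```text
time_s: 28.73
tool_pos: [0.4461, 0.3013, 0.2077]
tool_rot: [-179.9, 0.0, 86.9]
force: [0.2, -0.7, -1.4]
grip_width: 0.07
grasp_force: 0.0
```

```bash
python3 -c "
from h import *
go(.4425,.3055,.062,87)"
```

```text
[0.013, -0.012, 0.486] [-0.0, 0.0, -0.001]
```

servo_tool(
  series=[
    [[0.006, -0.008, 0.06, 0, 0, 0, 0.8], [0.006, -0.008, 0.15, 0, 0, 0, 0.8], [0.006, -0.008, 0.23, 0, 0, 0, 0.8], [0.006, -0.008, 0.26, 0, 0, 0, 0.8], [0.006, -0.008, 0.26, 0, 0, 0, 0.8], [0.006, -0.008, 0.26, 0, 0, 0, 0.8]],
  ],
)

```text
time_s: 29.23
tool_pos: [0.4437, 0.3033, 0.1309]
tool_rot: [180.0, 0.0, 86.8]
force: [-0.0, 0.8, 0.6]
grip_width: 0.0694
grasp_force: 0.0
```

```bash
python3 -c "
from h import *
go(.4425,.3055,.062,87)"
```

```text
[0.007, -0.005, 0.23] [0.0, 0.0, -0.001]
```

servo_tool(
  series=[
    [[0.004, -0.003, 0.06, 0, 0, 0, 0.8], [0.004, -0.003, 0.14, 0, 0, 0, 0.8], [0.004, -0.003, 0.2, 0, 0, 0, 0.8], [0.004, -0.003, 0.225, 0, 0, 0, 0.8], [0.004, -0.003, 0.225, 0, 0, 0, 0.8], [0.004, -0.003, 0.225, 0, 0, 0, 0.8], [0.004, -0.003, 0.225, 0, 0, 0, 0.8]],
  ],
)

```text
time_s: 29.82
tool_pos: [0.4429, 0.3069, 0.0647]
tool_rot: [179.9, -0.1, 86.9]
force: [0.3, 1.0, -0.1]
grip_width: 0.0694
grasp_force: 0.0
```

servo_tool(
  series=[
    [[0, 0, 0, 0, 0, 0, 0], [0, 0, 0, 0, 0, 0, 0], [0, 0, 0, 0, 0, 0, 0], [0, 0, 0, 0, 0, 0, 0], [0, 0, 0, 0, 0, 0, 0]],
  ],
)

```text
time_s: 30.23
tool_pos: [0.4422, 0.3064, 0.0635]
tool_rot: [179.9, -0.0, 87.0]
force: [2.1, -0.0, 3.0]
grip_width: 0.0535
grasp_force: 25.0
```

servo_tool(
  series=[
    [[0, 0, -0.02, 0, 0, 0, 0], [0, 0, -0.08, 0, 0, 0, 0], [0, 0, -0.16, 0, 0, 0, 0], [0, 0, -0.24, 0, 0, 0, 0], [0, 0, -0.32, 0, 0, 0, 0], [-0.02, 0, -0.36, 0, 0, 0, 0], [-0.08, 0, -0.36, 0, 0, 0, 0], [-0.17, 0.02, -0.36, 0, 0, 0, 0], [-0.26, 0.02, -0.36, 0, 0, 0, 0], [-0.33, 0.02, -0.36, 0, 0, 0, 0], [-0.36, 0.02, -0.36, 0, 0, 0, 0], [-0.36, 0.02, -0.36, 0, 0, 0, 0]],
  ],
)

```text
time_s: 31.23
tool_pos: [0.4416, 0.1947, 0.1703]
tool_rot: [-180.0, 0.2, 86.7]
force: [0.0, -0.2, -2.6]
grip_width: 0.0534
grasp_force: 25.0
```

```bash
python3 -c "
from h import *
go(.5965,-.0915,.17,87)"
```

```text
[-0.923, 0.57, 0.004] [-0.0, 0.001, -0.002]
```

servo_tool(
  series=[
    [[-0.05, 0.03, 0, 0, 0, 0, 0], [-0.13, 0.08, 0, 0, 0, 0, 0], [-0.23, 0.14, 0, 0, 0, 0, 0], [-0.33, 0.2, 0, 0, 0, 0, 0], [-0.43, 0.26, 0, 0, 0, 0, 0], [-0.53, 0.32, 0, 0, 0, 0, 0], [-0.63, 0.38, 0, 0, 0, 0, 0], [-0.73, 0.44, 0, 0, 0, 0, 0], [-0.82, 0.51, 0, 0, 0, 0, 0], [-0.89, 0.56, 0, 0, 0, 0, 0], [-0.925, 0.57, 0, 0, 0, 0, 0], [-0.925, 0.57, 0, 0, 0, 0, 0]],
  ],
)

```text
time_s: 32.23
tool_pos: [0.5985, -0.0908, 0.1697]
tool_rot: [-179.9, -0.1, 86.7]
force: [-0.5, -0.5, -3.2]
grip_width: 0.0536
grasp_force: 25.0
```

```bash
python3 -c "
from h import *
go(.5965,-.0915,.0645,87)"
```

```text
[-0.003, -0.006, 0.351] [-0.0, -0.0, -0.001]
```

servo_tool(
  series=[
    [[0, 0, 0.02, 0, 0, 0, 0], [0, 0, 0.08, 0, 0, 0, 0], [0, 0, 0.15, 0, 0, 0, 0], [0, 0, 0.22, 0, 0, 0, 0], [0, 0, 0.28, 0, 0, 0, 0], [0, 0, 0.315, 0, 0, 0, 0], [0, 0, 0.33, 0, 0, 0, 0], [0, 0, 0.338, 0, 0, 0, 0], [0, 0, 0.338, 0, 0, 0, 0], [0, 0, 0.338, 0, 0, 0, 0], [0, 0, 0.338, 0, 0, 0, 0]],
  ],
)

```text
time_s: 33.15
tool_pos: [0.5989, -0.088, 0.0707]
tool_rot: [179.9, 0.0, 87.0]
force: [1.0, 0.5, -2.3]
grip_width: 0.053
grasp_force: 25.0
```

```bash
python3 -c "
from h import *
go(.5965,-.0915,.0645,87)"
```

```text
[-0.012, -0.007, 0.021] [0.001, 0.0, -0.0]
```

servo_tool(
  series=[
    [[-0.012, -0.007, 0.005, 0, 0, 0, 0], [-0.012, -0.007, 0.012, 0, 0, 0, 0], [-0.012, -0.007, 0.018, 0, 0, 0, 0], [-0.012, -0.007, 0.023, 0, 0, 0, 0], [-0.012, -0.007, 0.025, 0, 0, 0, 0], [-0.012, -0.007, 0.025, 0, 0, 0, 0]],
  ],
)

```text
time_s: 33.65
tool_pos: [0.596, -0.0925, 0.0643]
tool_rot: [-180.0, 0.1, 86.9]
force: [-4.7, -1.8, 12.4]
grip_width: 0.0536
grasp_force: 25.0
```

Contact at 0.0643. Releasing and rising, then on to the square bottle.

servo_tool(
  series=[
    [[-0.012, -0.007, -0.005, 0, 0, 0, 0.65], [-0.012, -0.007, -0.005, 0, 0, 0, 0.85], [-0.012, -0.007, -0.005, 0, 0, 0, 0.85], [-0.012, -0.007, -0.005, 0, 0, 0, 0.85]],
  ],
)

```text
time_s: 33.98
tool_pos: [0.5935, -0.0952, 0.0635]
tool_rot: [180.0, -0.0, 87.0]
force: [0.6, -0.7, 0.9]
grip_width: 0.0689
grasp_force: 0.0
```

servo_tool(
  series=[
    [[0, 0, -0.05, 0, 0, 0, 0.85], [0, 0, -0.15, 0, 0, 0, 0.85], [0, 0, -0.28, 0, 0, 0, 0.85], [0, 0, -0.4, 0, 0, 0, 0.85], [0.1, -0.02, -0.48, 0, 0, 0, 0.8], [0.24, -0.05, -0.48, 0, 0, 0, 0.8], [0.38, -0.1, -0.48, 0, 0, 0, 0.8], [0.52, -0.15, -0.48, 0, 0, 0, 0.8], [0.66, -0.2, -0.48, 0, 0, 0, 0.8], [0.8, -0.25, -0.48, 0, 0, 0, 0.8], [0.9, -0.3, -0.48, 0, 0, 0, 0.8], [0.9, -0.3, -0.48, 0, 0, 0, 0.8]],
  ],
)

```text
time_s: 34.98
tool_pos: [0.5134, 0.1893, 0.2094]
tool_rot: [180.0, -0.2, 87.7]
force: [-0.7, 0.9, 0.5]
grip_width: 0.07
grasp_force: 0.0
```

```bash
python3 -c "
from h import *
go(.527,.3157,.0595,87)"
```

```text
[0.421, 0.028, 0.501] [0.0, -0.001, 0.004]
```

servo_tool(
  series=[
    [[0.1, 0.02, 0, 0, 0, 0, 0.8], [0.22, 0.025, 0, 0, 0, 0, 0.8], [0.34, 0.028, 0, 0, 0, 0, 0.8], [0.422, 0.028, 0, 0, 0, 0, 0.8], [0.422, 0.028, 0, 0, 0, 0, 0.8], [0.422, 0.028, 0.05, 0, 0, 0, 0.8], [0.422, 0.028, 0.14, 0, 0, 0, 0.8], [0.422, 0.028, 0.22, 0, 0, 0, 0.8], [0.422, 0.028, 0.26, 0, 0, 0, 0.8], [0.422, 0.028, 0.26, 0, 0, 0, 0.8], [0.422, 0.028, 0.26, 0, 0, 0, 0.8]],
  ],
)

```text
time_s: 35.9
tool_pos: [0.5331, 0.3049, 0.13]
tool_rot: [-180.0, 0.0, 86.9]
force: [-0.4, -0.9, 1.2]
grip_width: 0.0698
grasp_force: 0.0
```

```bash
python3 -c "
from h import *
go(.527,.3157,.0595,87)"
```

```text
[0.035, -0.022, 0.235] [-0.0, 0.0, -0.0]
```

servo_tool(
  series=[
    [[0.035, -0.022, 0, 0, 0, 0, 0.8], [0.035, -0.022, 0, 0, 0, 0, 0.8], [0.035, -0.022, 0.05, 0, 0, 0, 0.8], [0.035, -0.022, 0.12, 0, 0, 0, 0.8], [0.035, -0.022, 0.18, 0, 0, 0, 0.8], [0.035, -0.022, 0.22, 0, 0, 0, 0.8], [0.035, -0.022, 0.23, 0, 0, 0, 0.8], [0.035, -0.022, 0.23, 0, 0, 0, 0.8], [0.035, -0.022, 0.23, 0, 0, 0, 0.8]],
  ],
)

```text
time_s: 36.65
tool_pos: [0.5272, 0.3166, 0.0612]
tool_rot: [180.0, -0.0, 87.0]
force: [-0.1, -0.2, 0.2]
grip_width: 0.0701
grasp_force: 0.0
```

servo_tool(
  series=[
    [[0, 0, 0, 0, 0, 0, 0], [0, 0, 0, 0, 0, 0, 0], [0, 0, 0, 0, 0, 0, 0], [0, 0, 0, 0, 0, 0, 0], [0, 0, 0, 0, 0, 0, 0]],
  ],
)

```text
time_s: 37.07
tool_pos: [0.5271, 0.3162, 0.061]
tool_rot: [180.0, -0.0, 87.0]
force: [0.0, 0.1, 2.1]
grip_width: 0.0481
grasp_force: 24.7
```

servo_tool(
  series=[
    [[0, 0, -0.02, 0, 0, 0, 0], [0, 0, -0.08, 0, 0, 0, 0], [0, 0, -0.16, 0, 0, 0, 0], [0, 0, -0.24, 0, 0, 0, 0], [0, 0, -0.3, 0, 0, 0, 0], [-0.04, 0, -0.3, 0, 0, 0, 0], [-0.13, 0.005, -0.3, 0, 0, 0, 0], [-0.24, 0.01, -0.3, 0, 0, 0, 0], [-0.36, 0.015, -0.3, 0, 0, 0, 0], [-0.46, 0.02, -0.3, 0, 0, 0, 0], [-0.52, 0.02, -0.3, 0, 0, 0, 0], [-0.52, 0.02, -0.3, 0, 0, 0, 0]],
  ],
)

```text
time_s: 38.07
tool_pos: [0.525, 0.1535, 0.1499]
tool_rot: [-179.9, 0.3, 86.5]
force: [-0.7, 0.1, -2.1]
grip_width: 0.0483
grasp_force: 24.7
```

```bash
python3 -c "
from h import *
go(.5167,-.008,.15,87)"
```

```text
[-0.539, 0.005, 0.002] [-0.0, 0.002, -0.003]
```

servo_tool(
  series=[
    [[-0.05, 0, 0, 0, 0, 0, 0], [-0.14, 0, 0, 0, 0, 0, 0], [-0.25, 0, 0, 0, 0, 0, 0], [-0.36, 0, 0, 0, 0, 0, 0], [-0.46, 0, 0, 0, 0, 0, 0], [-0.52, 0, 0, 0, 0, 0, 0], [-0.54, 0, 0, 0, 0, 0, 0], [-0.54, 0, 0.02, 0, 0, 0, 0], [-0.54, 0, 0.07, 0, 0, 0, 0], [-0.54, 0, 0.13, 0, 0, 0, 0], [-0.54, 0, 0.18, 0, 0, 0, 0], [-0.54, 0, 0.18, 0, 0, 0, 0]],
  ],
)

```text
time_s: 39.07
tool_pos: [0.5135, 0.0011, 0.0935]
tool_rot: [-179.7, -0.1, 87.2]
force: [-0.7, 1.0, -2.8]
grip_width: 0.0481
grasp_force: 24.7
```

```bash
python3 -c "
from h import *
go(.5167,-.008,.062,87)"
```

```text
[-0.03, 0.013, 0.105] [-0.002, -0.001, 0.001]
```

servo_tool(
  series=[
    [[-0.01, 0.006, 0.02, 0, 0, 0, 0], [-0.018, 0.01, 0.05, 0, 0, 0, 0], [-0.018, 0.01, 0.07, 0, 0, 0, 0], [-0.018, 0.01, 0.08, 0, 0, 0, 0], [-0.018, 0.01, 0.08, 0, 0, 0, 0], [-0.018, 0.01, 0.08, 0, 0, 0, 0], [-0.018, 0.01, 0.08, 0, 0, 0, 0]],
  ],
)

```text
time_s: 39.65
tool_pos: [0.5192, -0.0073, 0.073]
tool_rot: [180.0, 0.0, 87.0]
force: [0.5, -0.4, -3.0]
grip_width: 0.0478
grasp_force: 24.7
```

```bash
python3 -c "
from h import *
go(.5167,-.008,.062,87)"
```

```text
[-0.003, -0.008, 0.036] [0.0, 0.0, -0.0]
```

servo_tool(
  series=[
    [[-0.003, -0.008, 0.01, 0, 0, 0, 0], [-0.003, -0.008, 0.02, 0, 0, 0, 0], [-0.003, -0.008, 0.028, 0, 0, 0, 0], [-0.003, -0.008, 0.034, 0, 0, 0, 0], [-0.003, -0.008, 0.038, 0, 0, 0, 0], [-0.003, -0.008, 0.038, 0, 0, 0, 0], [-0.003, -0.008, 0.038, 0, 0, 0, 0]],
  ],
)

```text
time_s: 40.23
tool_pos: [0.5162, -0.0083, 0.062]
tool_rot: [-179.9, 0.1, 87.0]
force: [-3.9, -0.4, 6.0]
grip_width: 0.0481
grasp_force: 24.7
```

servo_tool(
  series=[
    [[0, 0, 0, 0, 0, 0, 0.65], [0, 0, 0, 0, 0, 0, 0.78], [0, 0, 0, 0, 0, 0, 0.78], [0, 0, 0, 0, 0, 0, 0.78], [0, 0, -0.06, 0, 0, 0, 0.78], [0, 0, -0.16, 0, 0, 0, 0.78], [0, 0, -0.28, 0, 0, 0, 0.78], [0, 0, -0.4, 0, 0, 0, 0.78], [0, 0, -0.5, 0, 0, 0, 0.8], [0.1, 0.02, -0.5, 0, 0, 0, 0.8], [0.2, 0.05, -0.5, 0, 0, 0, 0.8], [0.2, 0.05, -0.5, 0, 0, 0, 0.8]],
  ],
)

```text
time_s: 41.23
tool_pos: [0.5356, 0.0579, 0.2124]
tool_rot: [179.8, -0.3, 87.4]
force: [-0.2, 1.1, 0.0]
grip_width: 0.0697
grasp_force: 0.0
```

servo_tool(
  series=[
    [[0.12, 0.03, 0, 0, 0, 0, 0.8], [0.25, 0.06, 0, 0, 0, 0, 0.8], [0.38, 0.09, 0, 0, 0, 0, 0.8], [0.51, 0.12, 0, 0, 0, 0, 0.8], [0.64, 0.15, 0, 0, 0, 0, 0.8], [0.77, 0.18, 0, 0, 0, 0, 0.8], [0.88, 0.2, 0, 0, 0, 0, 0.8], [0.94, 0.205, 0, 0, 0, 0, 0.8], [0.94, 0.205, 0, 0, 0, 0, 0.8], [0.94, 0.205, 0, 0, 0, 0, 0.8], [0.94, 0.205, 0, 0, 0, 0, 0.8]],
  ],
)

```text
time_s: 42.15
tool_pos: [0.6111, 0.3282, 0.2107]
tool_rot: [-180.0, 0.1, 86.9]
force: [0.1, 0.1, -0.4]
grip_width: 0.0697
grasp_force: 0.0
```

```bash
python3 -c "
from h import *
go(.6105,.332,.0595,87)"
```

```text
[0.013, -0.003, 0.504] [-0.0, 0.0, -0.0]
```

servo_tool(
  series=[
    [[0.01, -0.001, 0.05, 0, 0, 0, 0.8], [0.01, -0.001, 0.15, 0, 0, 0, 0.8], [0.01, -0.001, 0.25, 0, 0, 0, 0.8], [0.01, -0.001, 0.29, 0, 0, 0, 0.8], [0.01, -0.001, 0.29, 0, 0, 0, 0.8], [0.01, -0.001, 0.29, 0, 0, 0, 0.8]],
  ],
)

```text
time_s: 42.65
tool_pos: [0.6109, 0.3311, 0.1238]
tool_rot: [-180.0, 0.0, 86.9]
force: [0.1, -1.0, 0.1]
grip_width: 0.0695
grasp_force: 0.0
```

```bash
python3 -c "
from h import *
go(.6105,.332,.0595,87)"
```

```text
[0.003, -0.001, 0.214] [-0.0, 0.0, -0.001]
```

servo_tool(
  series=[
    [[0.002, -0.001, 0.06, 0, 0, 0, 0.8], [0.002, -0.001, 0.12, 0, 0, 0, 0.8], [0.002, -0.001, 0.17, 0, 0, 0, 0.8], [0.002, -0.001, 0.2, 0, 0, 0, 0.8], [0.002, -0.001, 0.21, 0, 0, 0, 0.8], [0.002, -0.001, 0.21, 0, 0, 0, 0.8], [0.002, -0.001, 0.21, 0, 0, 0, 0.8]],
  ],
)

```text
time_s: 43.23
tool_pos: [0.6109, 0.3334, 0.0621]
tool_rot: [179.9, -0.0, 87.0]
force: [-0.1, 0.2, 0.0]
grip_width: 0.0702
grasp_force: 0.0
```

servo_tool(
  series=[
    [[0, 0, 0, 0, 0, 0, 0], [0, 0, 0, 0, 0, 0, 0], [0, 0, 0, 0, 0, 0, 0], [0, 0, 0, 0, 0, 0, 0], [0, 0, 0, 0, 0, 0, 0]],
  ],
)

```text
time_s: 43.65
tool_pos: [0.6108, 0.3332, 0.0617]
tool_rot: [179.9, -0.0, 87.0]
force: [0.3, 0.0, 1.8]
grip_width: 0.0514
grasp_force: 25.0
```

servo_tool(
  series=[
    [[0, 0, -0.02, 0, 0, 0, 0], [0, 0, -0.08, 0, 0, 0, 0], [0, 0, -0.16, 0, 0, 0, 0], [0, 0, -0.24, 0, 0, 0, 0], [0, 0, -0.3, 0, 0, 0, 0], [0, 0, -0.3, 0, 0, 0, 0], [0, 0, -0.3, 0, 0, 0, 0]],
  ],
)

```text
time_s: 44.23
tool_pos: [0.6105, 0.3332, 0.1516]
tool_rot: [179.9, -0.0, 87.0]
force: [-0.1, -0.8, -2.4]
grip_width: 0.0513
grasp_force: 25.0
```

```bash
python3 -c "
from h import *
print(get_obs()['grip_width']);go(.606,.068,.15,87)"
```

```text
0.051349310444372825
[-0.884, 0.032, 0.005] [0.0, -0.0, -0.0]
```

servo_tool(
  series=[
    [[-0.05, 0.002, 0, 0, 0, 0, 0], [-0.14, 0.005, 0, 0, 0, 0, 0], [-0.24, 0.01, 0, 0, 0, 0, 0], [-0.35, 0.014, 0, 0, 0, 0, 0], [-0.46, 0.018, 0, 0, 0, 0, 0], [-0.57, 0.022, 0, 0, 0, 0, 0], [-0.67, 0.026, 0, 0, 0, 0, 0], [-0.77, 0.03, 0, 0, 0, 0, 0], [-0.84, 0.032, 0, 0, 0, 0, 0], [-0.884, 0.032, 0, 0, 0, 0, 0], [-0.884, 0.032, 0, 0, 0, 0, 0], [-0.884, 0.032, 0.03, 0, 0, 0, 0]],
  ],
)

```text
time_s: 45.23
tool_pos: [0.6066, 0.0682, 0.1425]
tool_rot: [179.9, -0.1, 86.9]
force: [0.3, -0.0, -1.7]
grip_width: 0.0512
grasp_force: 25.0
```

```bash
python3 -c "
from h import *
go(.606,.068,.063,87)"
```

```text
[-0.001, -0.002, 0.265] [0.0, -0.0, -0.0]
```

servo_tool(
  series=[
    [[0, 0, 0.05, 0, 0, 0, 0], [0, 0, 0.11, 0, 0, 0, 0], [0, 0, 0.17, 0, 0, 0, 0], [0, 0, 0.21, 0, 0, 0, 0], [0, 0, 0.235, 0, 0, 0, 0], [0, 0, 0.245, 0, 0, 0, 0], [0, 0, 0.245, 0, 0, 0, 0], [0, 0, 0.245, 0, 0, 0, 0], [0, 0, 0.245, 0, 0, 0, 0]],
  ],
)

```text
time_s: 45.98
tool_pos: [0.6067, 0.068, 0.0696]
tool_rot: [179.9, -0.0, 87.0]
force: [-0.2, 0.5, -1.9]
grip_width: 0.0513
grasp_force: 25.0
```

```bash
python3 -c "
from h import *
go(.606,.068,.063,87)"
```

```text
[-0.0, -0.002, 0.022] [0.001, -0.0, -0.0]
```

servo_tool(
  series=[
    [[0, 0, 0.006, 0, 0, 0, 0], [0, 0, 0.013, 0, 0, 0, 0], [0, 0, 0.019, 0, 0, 0, 0], [0, 0, 0.023, 0, 0, 0, 0], [0, 0, 0.025, 0, 0, 0, 0], [0, 0, 0.025, 0, 0, 0, 0]],
  ],
)

```text
time_s: 46.48
tool_pos: [0.6062, 0.0675, 0.0625]
tool_rot: [180.0, 0.1, 87.0]
force: [-3.3, -0.9, 6.7]
grip_width: 0.0517
grasp_force: 25.0
```

servo_tool(
  series=[
    [[0, 0, 0, 0, 0, 0, 0.65], [0, 0, 0, 0, 0, 0, 0.82], [0, 0, 0, 0, 0, 0, 0.82], [0, 0, 0, 0, 0, 0, 0.82], [0, 0, -0.06, 0, 0, 0, 0.82], [0, 0, -0.16, 0, 0, 0, 0.82], [0, 0, -0.28, 0, 0, 0, 0.82], [0, 0, -0.4, 0, 0, 0, 0.82], [0, 0, -0.52, 0, 0, 0, 0.82], [0.1, 0, -0.6, 0, 0, 0, 0.82], [0.2, 0, -0.6, 0, 0, 0, 0.82], [0.3, 0, -0.6, 0, 0, 0, 0.82]],
  ],
)

```text
time_s: 47.48
tool_pos: [0.6121, 0.1583, 0.2435]
tool_rot: [179.8, -0.0, 86.8]
force: [-0.5, 0.4, -0.3]
grip_width: 0.0715
grasp_force: 0.0
```

servo_tool(
  series=[
    [[0.13, 0, 0, 0, 0, 0, 0.82], [0.26, 0, 0, 0, 0, 0, 0.82], [0.39, 0, 0, 0, 0, 0, 0.82], [0.5, 0, 0, 0, 0, 0, 0.82], [0.6, 0, 0, 0, 0, 0, 0.82], [0.7, 0, 0, 0, 0, 0, 0.82], [0.7, 0, 0, 0, 0, 0, 0.82], [0.7, 0, 0, 0, 0, 0, 0.82]],
  ],
)

```text
time_s: 48.15
tool_pos: [0.6201, 0.3702, 0.2404]
tool_rot: [-179.9, -0.0, 87.2]
force: [0.3, -0.1, -0.8]
grip_width: 0.0711
grasp_force: 0.0
```

Run:
```python
from h import *
n="top";W=dict(left=(.606,.0675),front=(.516,-.0085),right=(.5965,-.0915),jar=(.5665,-.318))
c=eyes.read_camera(n);cv2.imwrite('pics/end.png',c['frame'][...,::-1]);P=cloud(c).reshape(-1,3)
for k,w in W.items():
    Q=P[(np.hypot(*(P[:,:2]-w).T)<.04)]; lo,hi=(.107,.12) if k=="jar" else (.114,.13)
    Q=Q[(Q[:,2]>lo)&(Q[:,2]<hi)]; print(k,len(Q),np.round(Q.mean(0)*1000,1),np.round((Q.max(0)+Q.min(0))*500,1))
```

```text
left 172 [604.8  63.5 121.7] [605.7  63.3 120.7]
front 202 [514.9  -9.  121.6] [515.   -8.8 120.1]
right 51 [594.2 -93.7 118.9] [594.3 -93.2 119.1]
jar 500 [ 566.2 -315.1  110.8] [ 566.3 -315.4  112.8]
```

View pics/end.png

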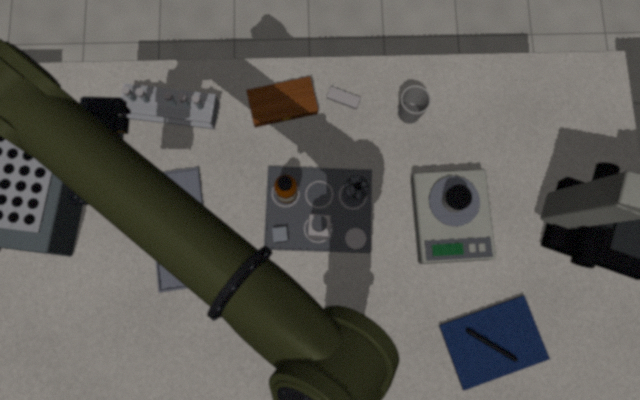

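All three containers are back on their rings, at (285,187), (319,225) and (355,188), each within about 4 mm of where it started. The jar is at (458,196), about 2 mm from the pan centre. The box and dish have not moved.

```bash
python3 -c "
from h import *
print(env.sign_off())"
```

```text
the job is handed in; nothing more can be done
None
```

The job is handed in: the jar stands about 2 mm from the pan centre, all three containers are back upright on their own rings within about 4 mm of where they started, and the box and dish look unmoved; the hand-in call gave no verdict.

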